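# Fold back the dust cover of the clay claw tray

### The arm

A 6-joint arm with a two-finger parallel gripper is mounted at the origin on the work surface. World frame = base frame: x ahead of the robot, y to its left, z up, the work surface at z = 0. Lengths are in m, angles in rad, forces in N, time in s.
With the tool pointing down it reaches from about 0.3 to 0.775 m from the base axis. Payload 14.6 kg.
Tool frame: the origin (TCP) lies at the very end of the fingers, on their centre line; the grasp point (between the pads) lies 19 mm behind it; z points along the fingers, y is the direction in which the jaws open and shut (so a half turn about z gives the same grasp; the last joint's range is limited). The gripper opens to 94 mm and grips with 3 to 60 N. Pads are 16 mm wide; open, the fingers measure 119 mm over their backs; the gripper's body (75 mm by 177 mm) begins 78 mm behind the grasp point.
Start: joints at [-1.249, 0.3, 1.521, -0, 1.321, -0.067], TCP at [0.208, -0.509, 0.205] pointing down, gripper open.
Joint ranges: [-3.03, 3.03], [-0.79, 2.21], [0.23, 2.52], [-1.04, 4.18], [0, 3.07], [-2.55, 2.55]. Speed limits (rad/s): [2.22, 2.22, 2.57, 3.14, 3.14, 3.14].

### API

Orientations are given as [roll, pitch, yaw] about the fixed x, y, z axes, in that order (R = Rz(yaw) Ry(pitch) Rx(roll)).
In Python, from station import ctrl, vision, ticket gives the robot as it stands.
- The arm moves only by the tool step_arm, never from a script. Its argument "steps" is a list of rows, each an object of numbers: "x", "y", "z": the shift along the tool's x, y, z in m; "ax", "ay", "az": the turn, a rotation vector about the tool's x, y, z in degrees; "claw": the finger opening in m, from 0 to 0.094. A call has 1 to 5 rows; each row shifts and turns the pose as measured when the row begins, along the tool's axes as they then stand; what a row does not reach is not made up. A row lasts 1/12 s, in which the tool goes at most 41.7 mm and 7.16 degrees, less where a joint would pass 70% of its speed; a pose out of reach is approached as far as the arm can. A call with a gripper value outside its range is refused whole. The fingers move at their own pace and stop on an object; "grip_force" is the grip in N (left out, the last holds). Time passes only in rows, so rows that do not move let the fingers close. It gives the time, the measured TCP pose, the force and the opening at its end, in the units of the state.
- ctrl.get_obs(): the state, without advancing time (a new reading comes with each control period).
- vision.camera(name): name is "scene" or "top" or "wrist"; returns (picture, depth): 384x512x3 uint8, red, green, blue; 384x512 float32, m along the optical axis (not along the pixel's ray), 0 where there is no reading.
- vision.camera_params(name): a dict with "fov_y" (degrees; the focal length in pixels is half the picture's height over the tangent of half this angle, whatever the lens; pixels are square), "cx", "cy" (the principal point, pixels), "origin" and "attitude" of the camera in the world; the wrist camera has in their place "mount" (4x4, takes a point from camera to tool coordinates, whose origin is the TCP and whose axes are the flange's). Camera axes: x right, y up, looking along -z (the intrinsics and any distortion apply to the point x, -y, -z); pixel columns grow to the right and rows downward; lengths in m; the calibration is good to about 2 mm. A picture is of the moment at which its call begins: read the wrist's pose just before it. camera_params takes no time and is no camera call.
- ticket.hand_in(): hands the job in, once; it reports no verdict.
The state is a dict: "time_s": time; "qpos": joint angles; "joint_vel": joint speeds; "tau": joint torques, N m; "ee_pos": TCP position; "eef_rot": TCP orientation; "force": force on the tool from outside, world axes, zero at the start; "moment": the same for the moment, N m; "grip_width": finger opening in m.
Only numpy, scipy, OpenCV 4.12 (cv2) and the standard library are available. Lean on these libraries where they do the work, as an engineer would, in place of code of your own. Each camera call takes 0.05 s, during which the arm holds its last target.

### The job

Open the tray with the blue folding cover: push the blue front leaf towards the far hinge until both blue leaves stand upright, folded flat against each other, and leave them standing. Leave the yellow cover as it is and do not disturb the clay horn on its wooden base.

Things in the scene. Friction and masses are not known exactly. Their poses are not given: they have to be found in the camera images.
- blue_tray: Fixed plywood tray, 250 x 170 mm, 60 high, under a blue bifold cover of two leaves, each 110 long, 140 wide (about y = 0), 6 thick, a dark pad on the front one. Origin: centre of underside; x runs along the 250 mm side to the hinged far end, z up. Rear leaf hinged at x = 110, z = 66; front leaf hinged to its other edge (fold line, on top). Hinge pins lie in the leaves' undersides.
- blue_cover (a joint): Slope a of both blue leaves, rad: 0 spread flat, 1.57 (stop) both upright, flat together. Starts 0.7 to 1.15; stiff, stays where left. Tray frame, mm: fold line x = 110 - 110 cos a, z = 66 + 110 sin a; free edge, guided in side channels, x = 110 - 220 cos a, z = 66. Push the front leaf's outer face along +x, 1 to 6 N: low at first (high up it can jam while a < 0.8), higher as it rises.
- yellow_fold (a point): Middle of the fold line (top edge) of the half-folded yellow cover, on a second fixed tray of the same make and size beside the blue one, turned up to 30 degrees. To be left as it is.
- maquette: Loose clay horn, about 200 mm tall, standing on a wooden base 85 x 85 x 22 mm, beyond the two trays; not to be disturbed. Origin: centre of the underside of the base, z up.

How it is judged:
By the outcome, as a careful person would: the job done as asked, in the order asked, and still so for the second after the job is handed in, with the robot touching nothing.
It also fails if it takes over 32 s, if anything falls off the work surface, if the arm or the gripper's body presses on something with over 40 N, if the wrist force passes 120 N, or if a joint passes its speed limit or range.

## Working session

There is one attempt and no reset: what is moved stays moved. The work goes in short steps, Python scripts to look and compute and a tool call to move; the robot and the scene stay as the last step left them, time stands still between calls to the robot, and variables do not carry over. Pictures are saved under pics/ and viewed, and the job is handed in when it is done.

Besides the shell and the picture viewer there is one more tool, called after "Call:" in YAML: its name, and indented under it one key for each argument. step_arm: Moves the arm, as the interface text tells. Its arguments: {"type":"object","properties":{"steps":{"type":"array"},"grip_force":{"type":"number"}},"required":["steps"]}

```bash
mkdir -p pics; ls
python3 - <<'E'
from station import ctrl,vision
import cv2,numpy as np
print(ctrl.get_obs())
for n in ("scene","top"):
    p,d=vision.camera(n); cv2.imwrite(f"pics/{n}0.png",p[...,::-1]); np.save(f"pics/{n}0.npy",d); np.save(f"pics/{n}0rgb.npy",p)
    print(n,vision.camera_params(n))
print(vision.camera_params("wrist"))
E
```

```text
pics
{'time_s': 0.0, 'qpos': array([-1.24861220e+00,  3.00467568e-01,  1.52156770e+00,  8.08040193e-06,
        1.32065215e+00, -6.66215503e-02]), 'joint_vel': array([-4.19683549e-04, -2.98955961e-05, -5.87610636e-04, -1.08363759e-03,
        1.44633147e-03,  1.15774922e-03]), 'tau': array([ 1.36006215e-04, -5.31807232e+01, -3.52738881e+01,  7.08444114e-02,
        2.44263920e-02, -1.16541482e-04]), 'ee_pos': array([ 0.20840665, -0.50872179,  0.20489392]), 'eef_rot': array([-3.14050084e+00, -8.06899292e-05,  3.88803631e-01]), 'force': array([0.2526979 , 0.86476082, 0.9832223 ]), 'moment': array([0.01860405, 0.01131292, 0.03831138]), 'grip_width': 0.09360903313537586}
scene {'fov_y': 44.06293773731288, 'cx': 256.5570624548144, 'cy': 190.88201191074342, 'origin': array([1.1630306 , 0.4336078 , 0.59737069]), 'attitude': array([0.89626047, 0.0048008 , 2.2325912 ])}
top {'fov_y': 57.516887341550664, 'cx': 261.4458546569514, 'cy': 188.23899884261, 'origin': array([ 0.5242305 , -0.01115155,  0.70658495]), 'attitude': array([ 0.13488389,  0.03957233, -1.5631323 ])}
{'fov_y': 66.8894823911853, 'cx': 255.66141712839334, 'cy': 191.0761232151928, 'mount': array([[-6.89444314e-04,  9.71606956e-01,  2.36599761e-01,
         6.85102888e-02],
       [ 9.99999422e-01,  8.65100977e-04, -6.38606780e-04,
        -2.59569495e-04],
       [-8.25157474e-04,  2.36599184e-01, -9.71606991e-01,
        -1.79288860e-01],
       [ 0.00000000e+00,  0.00000000e+00,  0.00000000e+00,
         1.00000000e+00]])}
```

View pics/scene0.png

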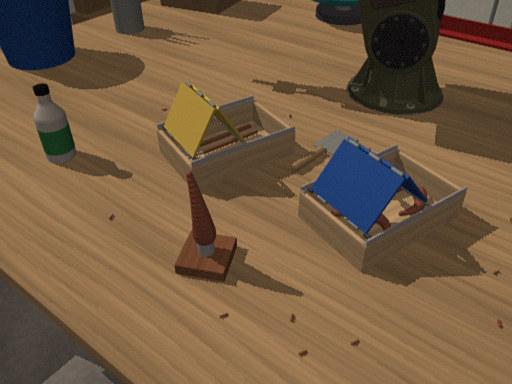

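View pics/top0.png

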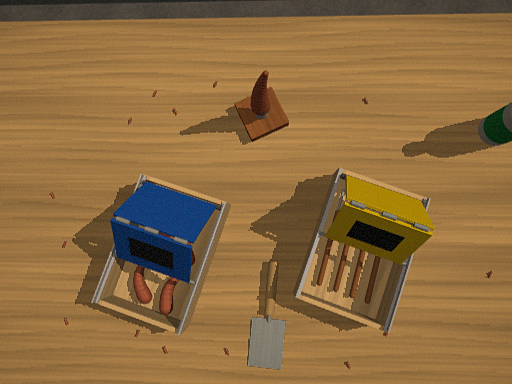

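The scene view shows the blue tray at right (leaves about pixel (360,185)), yellow behind (190,120) and the horn near (205,240). In the top view the blue cover is at (165,230), its dark pad at (150,253), the fold line runs (115,222)–(193,242), yellow is at (380,220) and the maquette at (262,115).

```bash
cat > h.py <<'E'
import numpy as np,cv2
from scipy.spatial.transform import Rotation as Ro
def cloud(d,P,T=None):
    h,w=d.shape; f=h/2/np.tan(np.radians(P['fov_y'])/2)
    u,v=np.meshgrid(np.arange(w),np.arange(h))
    p=np.stack([(u-P['cx'])/f*d,-(v-P['cy'])/f*d,-d],-1)
    if T is None:
        return p@Ro.from_euler('xyz',P['attitude']).as_matrix().T+P['origin']
    return p@T[:3,:3].T+T[:3,3]
def plane(q):
    c=np.median(q,0)
    for _ in range(8):
        n=np.linalg.svd(q-c,full_matrices=False)[2][2]; r=(q-c)@n
        k=np.abs(r)<max(.003,1.5*np.median(np.abs(r))); q=q[k]; c=q.mean(0)
    return c,n*np.sign(n[2]),len(q)
E
python3 - <<'E'
from h import *
from station import vision
for n in("scene","top"):
    P=vision.camera_params(n); d=np.load(f"pics/{n}0.npy"); p=np.load(f"pics/{n}0rgb.npy"); X=cloud(d,P)
    hsv=cv2.cvtColor(p,cv2.COLOR_RGB2HSV); ok=d>0
    tb=ok&(X[...,2]<.02)&(X[...,2]>-.02)&(hsv[...,0]<25)
    print(n,"table z",np.median(X[tb][:,2]), np.percentile(X[tb][:,2],[5,95]))
    for nm,lo,hi in(("blue",(105,120,60),(125,255,255)),("yel",(22,150,100),(32,255,255))):
        m=cv2.inRange(hsv,lo,hi)>0
        k,l,s,_=cv2.connectedComponentsWithStats(m.astype(np.uint8))
        for i in range(1,k):
            if s[i,4]<300: continue
            q=X[(l==i)&ok]; print(nm,s[i],np.round(np.percentile(q,[1,50,99],axis=0),3).tolist())
            if n=="top" or 1:
                c,nn,N=plane(q); print("  plane",c.round(3),nn.round(3),N)
# tray rim from top
P=vision.camera_params("top");X=cloud(np.load("pics/top0.npy"),P);
for uv in [(141,180),(227,205),(96,302),(181,328),(115,222),(193,242),(262,70),(236,104),(287,123),(254,139),(345,205),(430,228)]: print(uv,X[uv[1],uv[0]].round(3))
E
```

```text
scene table z -0.00030166249176666327 [-0.00220575  0.00317492]
blue [ 311  140   99   93 4687] [[0.522, 0.107, 0.072], [0.571, 0.183, 0.113], [0.618, 0.247, 0.151]]
  plane [0.572 0.18  0.112] [ 0.726 -0.239  0.644] 4443
top table z 0.0005912719410223755 [-0.00147351  0.00633545]
blue [ 113  182  104   61 3419] [[0.52, 0.104, 0.073], [0.565, 0.174, 0.118], [0.614, 0.245, 0.153]]
  plane [0.566 0.174 0.116] [ 0.727 -0.241  0.643] 3352
blue [ 110  218   82   65 2057] [[0.447, 0.126, 0.075], [0.503, 0.192, 0.13], [0.544, 0.268, 0.154]]
  plane [0.496 0.197 0.117] [-0.728  0.241  0.642] 1777
yel [ 346  175   89   55 1962] [[0.542, -0.263, 0.073], [0.582, -0.195, 0.127], [0.628, -0.126, 0.163]]
  plane [ 0.584 -0.195  0.123] [ 0.809 -0.289  0.513] 1868
(141, 180) [0.626 0.241 0.068]
(227, 205) [0.581 0.081 0.046]
(96, 302) [0.403 0.313 0.064]
(181, 328) [0.363 0.154 0.073]
(115, 222) [0.544 0.245 0.154]
(193, 242) [0.513 0.119 0.151]
(262, 70) [0.874 0.018 0.001]
(236, 104) [0.791 0.07  0.022]
(287, 123) [ 0.751 -0.034  0.019]
(254, 139) [0.719 0.033 0.015]
(345, 205) [ 0.572 -0.119  0.16 ]
(430, 228) [ 0.538 -0.247  0.159]
```

Tray yaw ≈ -18.3°, a ≈ 0.87 (50°), tray centre ≈ (0.493, 0.197); the rim corners, fold line and leaf planes all agree. I'll move at height to in front of the blue cover and close the fingers on the way.

Call:
step_arm:
  steps:
    - {"x": 0.0234,"y": -0.03,"z": -0.003,"claw": 0}
    - {"x": 0.0234,"y": -0.03,"z": -0.003,"claw": 0}
    - {"x": 0.0234,"y": -0.03,"z": -0.003,"claw": 0}
    - {"x": 0.0234,"y": -0.03,"z": -0.003,"claw": 0}
    - {"x": 0.0234,"y": -0.03,"z": -0.003,"claw": 0}
  grip_force: 10

```text
validation failed for argument at $.st...
```

Call:
step_arm:
  steps:
    - {"x": 0.0234,"y": -0.03,"z": -0.003,"ax": 0.0,"ay": 0.0,"az": 0.0,"claw": 0.0}
  grip_force: 10

```text
time_s: 0.18
ee_pos: [0.2174, -0.4743, 0.2063]
eef_rot: [-3.139, 0.0, 0.386]
force: [0.9, -0.0, -0.2]
grip_width: 0.0903
```

Call:
step_arm:
  steps:
    - {"x": 0.024,"y": -0.03,"z": -0.003,"ax": 0.0,"ay": 0.0,"az": 0.0,"claw": 0.0}
    - {"x": 0.024,"y": -0.03,"z": -0.003,"ax": 0.0,"ay": 0.0,"az": 0.0,"claw": 0.0}
    - {"x": 0.024,"y": -0.03,"z": -0.003,"ax": 0.0,"ay": 0.0,"az": 0.0,"claw": 0.0}
    - {"x": 0.024,"y": -0.03,"z": -0.003,"ax": 0.0,"ay": 0.0,"az": 0.0,"claw": 0.0}
    - {"x": 0.024,"y": -0.03,"z": -0.003,"ax": 0.0,"ay": 0.0,"az": 0.0,"claw": 0.0}

```text
time_s: 0.6
ee_pos: [0.2717, -0.2827, 0.2192]
eef_rot: [-3.133, 0.001, 0.381]
force: [0.4, 0.6, 0.3]
grip_width: 0.0577
```

Call:
step_arm:
  steps:
    - {"x": 0.024,"y": -0.03,"z": -0.003,"ax": 0.0,"ay": 0.0,"az": 0.0,"claw": 0.0}
    - {"x": 0.024,"y": -0.03,"z": -0.003,"ax": 0.0,"ay": 0.0,"az": 0.0,"claw": 0.0}
    - {"x": 0.024,"y": -0.03,"z": -0.003,"ax": 0.0,"ay": 0.0,"az": 0.0,"claw": 0.0}
    - {"x": 0.024,"y": -0.03,"z": -0.003,"ax": 0.0,"ay": 0.0,"az": 0.0,"claw": 0.0}
    - {"x": 0.024,"y": -0.03,"z": -0.003,"ax": 0.0,"ay": 0.0,"az": 0.0,"claw": 0.0}

```text
time_s: 1.02
ee_pos: [0.3266, -0.0897, 0.2357]
eef_rot: [-3.133, 0.0, 0.378]
force: [1.4, 0.4, 0.0]
grip_width: 0.0241
```

Call:
step_arm:
  steps:
    - {"x": 0.024,"y": -0.03,"z": 0.0,"ax": 0.0,"ay": 0.0,"az": 0.0,"claw": 0.0}
    - {"x": 0.024,"y": -0.03,"z": 0.0,"ax": 0.0,"ay": 0.0,"az": 0.0,"claw": 0.0}
    - {"x": 0.024,"y": -0.03,"z": 0.0,"ax": 0.0,"ay": 0.0,"az": 0.0,"claw": 0.0}
    - {"x": 0.024,"y": -0.03,"z": 0.0,"ax": 0.0,"ay": 0.0,"az": 0.0,"claw": 0.0}
    - {"x": 0.024,"y": -0.03,"z": 0.0,"ax": 0.0,"ay": 0.0,"az": 0.0,"claw": 0.0}

```text
time_s: 1.43
ee_pos: [0.3823, 0.1044, 0.2383]
eef_rot: [-3.134, -0.003, 0.378]
force: [1.5, -0.5, 0.3]
grip_width: 0.0004
```

Call:
step_arm:
  steps:
    - {"x": 0.024,"y": -0.03,"z": 0.0,"ax": 0.0,"ay": 0.0,"az": 0.0,"claw": 0.0}
    - {"x": 0.024,"y": -0.03,"z": 0.0,"ax": 0.0,"ay": 0.0,"az": 0.0,"claw": 0.0}
    - {"x": 0.02,"y": -0.028,"z": 0.0,"ax": 0.0,"ay": 0.0,"az": 0.0,"claw": 0.0}
    - {"x": 0.0,"y": 0.0,"z": 0.0,"ax": 0.0,"ay": 0.0,"az": -7.1,"claw": 0.0}
    - {"x": 0.0,"y": 0.0,"z": 0.0,"ax": 0.0,"ay": 0.0,"az": -7.1,"claw": 0.0}

```text
time_s: 1.85
ee_pos: [0.4127, 0.2242, 0.2372]
eef_rot: [-3.134, -0.002, 0.632]
force: [0.0, -0.5, -0.5]
grip_width: 0.0003
```

Call:
step_arm:
  steps:
    - {"x": 0.0,"y": 0.0,"z": 0.0,"ax": 0.0,"ay": 0.0,"az": -7.1,"claw": 0.0}
    - {"x": 0.0,"y": 0.0,"z": 0.0,"ax": 0.0,"ay": 0.0,"az": -7.1,"claw": 0.0}
    - {"x": 0.0,"y": 0.0,"z": 0.0,"ax": 0.0,"ay": 0.0,"az": -7.1,"claw": 0.0}
    - {"x": 0.0,"y": 0.0,"z": 0.0,"ax": 0.0,"ay": 0.0,"az": -7.1,"claw": 0.0}
    - {"x": 0.0,"y": 0.0,"z": 0.0,"ax": 0.0,"ay": 0.0,"az": -7.1,"claw": 0.0}

```text
time_s: 2.27
ee_pos: [0.4117, 0.2257, 0.2351]
eef_rot: [-3.134, -0.003, 1.255]
force: [-0.5, -0.1, 0.1]
grip_width: 0.0006
```

Call:
step_arm:
  steps:
    - {"x": 0.0,"y": 0.0,"z": 0.0,"ax": 0.0,"ay": 0.0,"az": -7.1,"claw": 0.0}
    - {"x": 0.0,"y": 0.0,"z": 0.0,"ax": 0.0,"ay": 0.0,"az": -7.1,"claw": 0.0}
    - {"x": 0.0,"y": 0.0,"z": 0.0,"ax": 0.0,"ay": 0.0,"az": -7.1,"claw": 0.0}
    - {"x": 0.0,"y": 0.0,"z": 0.0,"ax": 0.0,"ay": 0.0,"az": -7.1,"claw": 0.0}
    - {"x": 0.0,"y": 0.0,"z": 0.0,"ax": 0.0,"ay": 0.0,"az": -7.1,"claw": 0.0}

```text
time_s: 2.68
ee_pos: [0.4109, 0.2254, 0.2337]
eef_rot: [-3.134, -0.007, 1.88]
force: [0.0, 0.6, 0.2]
grip_width: 0.0007
```

Call:
step_arm:
  steps:
    - {"x": 0.0,"y": 0.0,"z": 0.0,"ax": 0.0,"ay": 0.0,"az": -7.1,"claw": 0.0}
    - {"x": 0.0,"y": 0.0,"z": 0.0,"ax": 0.0,"ay": 0.0,"az": -7.1,"claw": 0.0}
    - {"x": 0.0,"y": 0.0,"z": 0.0,"ax": 0.0,"ay": 0.0,"az": -7.1,"claw": 0.0}
    - {"x": 0.0,"y": 0.0,"z": 0.0,"ax": 0.0,"ay": 0.0,"az": -7.1,"claw": 0.0}
    - {"x": 0.0,"y": 0.0,"z": 0.0,"ax": 0.0,"ay": 0.0,"az": -7.1,"claw": 0.0}

```text
time_s: 3.1
ee_pos: [0.4102, 0.2251, 0.2323]
eef_rot: [-3.137, -0.011, 2.505]
force: [0.1, -0.2, -0.1]
grip_width: 0.0004
```

Call:
step_arm:
  steps:
    - {"x": 0.0,"y": 0.0,"z": 0.0,"ax": 0.0,"ay": 0.0,"az": -7.1,"claw": 0.0}
    - {"x": 0.0,"y": 0.0,"z": 0.0,"ax": 0.0,"ay": 0.0,"az": -7.1,"claw": 0.0}
    - {"x": 0.0,"y": 0.0,"z": 0.03,"ax": 0.0,"ay": 0.0,"az": -4.0,"claw": 0.0}
    - {"x": 0.0,"y": 0.0,"z": 0.035,"ax": 0.0,"ay": 0.0,"az": 0.0,"claw": 0.0}
    - {"x": 0.0,"y": 0.0,"z": 0.035,"ax": 0.0,"ay": 0.0,"az": 0.0,"claw": 0.0}

```text
time_s: 3.52
ee_pos: [0.4117, 0.2267, 0.135]
eef_rot: [3.135, -0.004, 2.838]
force: [0.6, 0.3, -0.3]
grip_width: 0.0007
```

Call:
step_arm:
  steps:
    - {"x": 0.0,"y": 0.0,"z": 0.02,"ax": 0.0,"ay": 0.0,"az": 0.0,"claw": 0.0}
    - {"x": 0.0,"y": 0.0,"z": 0.01,"ax": 0.0,"ay": 0.0,"az": 0.0,"claw": 0.0}
    - {"x": 0.0,"y": 0.0,"z": 0.0,"ax": 0.0,"ay": 0.0,"az": 0.0,"claw": 0.0}

```text
time_s: 3.77
ee_pos: [0.4079, 0.2252, 0.0966]
eef_rot: [-3.141, -0.012, 2.839]
force: [-0.1, 0.3, 0.3]
grip_width: 0.0005
```

Call:
step_arm:
  steps:
    - {"x": -0.015,"y": 0.0,"z": 0.0,"ax": 0.0,"ay": 0.0,"az": 0.0,"claw": 0.0}
    - {"x": -0.015,"y": 0.0,"z": 0.0,"ax": 0.0,"ay": 0.0,"az": 0.0,"claw": 0.0}
    - {"x": -0.012,"y": 0.0,"z": 0.0,"ax": 0.0,"ay": 0.0,"az": 0.0,"claw": 0.0}
    - {"x": -0.01,"y": 0.0,"z": 0.0,"ax": 0.0,"ay": 0.0,"az": 0.0,"claw": 0.0}

```text
time_s: 4.1
ee_pos: [0.4582, 0.2097, 0.097]
eef_rot: [-3.14, -0.013, 2.841]
force: [0.0, 0.9, -0.3]
grip_width: 0.0003
```

Call:
step_arm:
  steps:
    - {"x": -0.006,"y": 0.0,"z": 0.0,"ax": 0.0,"ay": 0.0,"az": 0.0,"claw": 0.0}
    - {"x": -0.006,"y": 0.0,"z": 0.0,"ax": 0.0,"ay": 0.0,"az": 0.0,"claw": 0.0}
    - {"x": -0.006,"y": 0.0,"z": 0.0,"ax": 0.0,"ay": 0.0,"az": 0.0,"claw": 0.0}

```text
time_s: 4.35
ee_pos: [0.4777, 0.2037, 0.0978]
eef_rot: [-3.141, -0.013, 2.84]
force: [-2.4, 0.1, 3.6]
grip_width: 0.0006
```

Call:
step_arm:
  steps:
    - {"x": -0.006,"y": 0.0,"z": 0.0,"ax": 0.0,"ay": 0.0,"az": 0.0,"claw": 0.0}
    - {"x": -0.006,"y": 0.0,"z": 0.0,"ax": 0.0,"ay": 0.0,"az": 0.0,"claw": 0.0}

```text
time_s: 4.52
ee_pos: [0.4901, 0.2, 0.0986]
eef_rot: [-3.141, -0.012, 2.84]
force: [-3.8, -1.9, 6.4]
grip_width: 0.0009
```

Call:
step_arm:
  steps:
    - {"x": -0.007,"y": 0.0,"z": -0.001,"ax": 0.0,"ay": 0.0,"az": 0.0,"claw": 0.0}
    - {"x": -0.007,"y": 0.0,"z": -0.001,"ax": 0.0,"ay": 0.0,"az": 0.0,"claw": 0.0}
    - {"x": -0.007,"y": 0.0,"z": -0.001,"ax": 0.0,"ay": 0.0,"az": 0.0,"claw": 0.0}

```text
time_s: 4.77
ee_pos: [0.5112, 0.1933, 0.1016]
eef_rot: [-3.141, -0.013, 2.841]
force: [-1.8, -0.6, 0.0]
grip_width: 0.0006
```

Run:
```python
from station import ctrl,vision
import cv2
p,d=vision.camera("scene"); cv2.imwrite("pics/s1.png",p[...,::-1])
o=ctrl.get_obs(); print(o['ee_pos'],o['force'],o['qpos'])
```

```text
[0.5123486  0.19296852 0.10181898] [-0.44660599 -0.00550543 -0.08843283] [ 0.29002695  0.40725125  1.63129     0.0073666   1.11369088 -0.98250104]
```

View pics/s1.png

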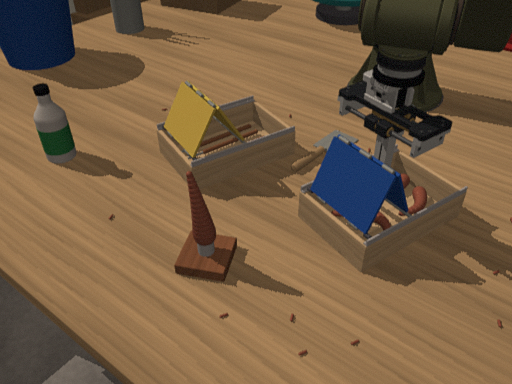

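The blue cover has steepened (its fold edge now runs from (337,137) to (403,178)), with the fingers behind it at (385,150). Yellow and the horn are unchanged, so I'll keep pushing and rise slightly as I go.

Call:
step_arm:
  steps:
    - {"x": -0.007,"y": 0.0,"z": -0.002,"ax": 0.0,"ay": 0.0,"az": 0.0,"claw": 0.0}
    - {"x": -0.007,"y": 0.0,"z": -0.002,"ax": 0.0,"ay": 0.0,"az": 0.0,"claw": 0.0}
    - {"x": -0.007,"y": 0.0,"z": -0.002,"ax": 0.0,"ay": 0.0,"az": 0.0,"claw": 0.0}
    - {"x": -0.007,"y": 0.0,"z": -0.002,"ax": 0.0,"ay": 0.0,"az": 0.0,"claw": 0.0}

```text
time_s: 5.15
ee_pos: [0.5407, 0.1841, 0.1094]
eef_rot: [-3.14, -0.014, 2.84]
force: [-1.6, 0.0, -0.3]
grip_width: 0.0002
```

Call:
step_arm:
  steps:
    - {"x": -0.007,"y": 0.0,"z": -0.002,"ax": 0.0,"ay": 0.0,"az": 0.0,"claw": 0.0}
    - {"x": -0.007,"y": 0.0,"z": -0.002,"ax": 0.0,"ay": 0.0,"az": 0.0,"claw": 0.0}
    - {"x": -0.007,"y": 0.0,"z": -0.002,"ax": 0.0,"ay": 0.0,"az": 0.0,"claw": 0.0}

```text
time_s: 5.4
ee_pos: [0.5632, 0.1771, 0.1156]
eef_rot: [-3.14, -0.014, 2.84]
force: [-2.0, 0.5, 0.3]
grip_width: 0.0001
```

Call:
step_arm:
  steps:
    - {"x": -0.004,"y": 0.0,"z": -0.001,"ax": 0.0,"ay": 0.0,"az": 0.0,"claw": 0.0}
    - {"x": -0.004,"y": 0.0,"z": -0.001,"ax": 0.0,"ay": 0.0,"az": 0.0,"claw": 0.0}

```text
time_s: 5.57
ee_pos: [0.5724, 0.1741, 0.1179]
eef_rot: [-3.141, -0.014, 2.84]
force: [-1.2, -0.5, -0.6]
grip_width: 0.0005
```

Call:
step_arm:
  steps:
    - {"x": -0.003,"y": 0.0,"z": -0.001,"ax": 0.0,"ay": 0.0,"az": 0.0,"claw": 0.0}
    - {"x": -0.003,"y": 0.0,"z": -0.001,"ax": 0.0,"ay": 0.0,"az": 0.0,"claw": 0.0}

```text
time_s: 5.73
ee_pos: [0.5789, 0.172, 0.1198]
eef_rot: [-3.141, -0.014, 2.84]
force: [-1.6, -0.1, -0.4]
grip_width: 0.0002
```

Call:
step_arm:
  steps:
    - {"x": -0.002,"y": 0.0,"z": 0.0,"ax": 0.0,"ay": 0.0,"az": 0.0,"claw": 0.0}
    - {"x": -0.002,"y": 0.0,"z": 0.0,"ax": 0.0,"ay": 0.0,"az": 0.0,"claw": 0.0}

```text
time_s: 5.9
ee_pos: [0.5832, 0.1707, 0.1199]
eef_rot: [-3.14, -0.014, 2.84]
force: [-2.1, 0.8, -1.0]
grip_width: 0.0003
```

Run:
```python
from station import ctrl,vision
import cv2
p,d=vision.camera("scene"); cv2.imwrite("pics/s2.png",p[...,::-1])
o=ctrl.get_obs(); print(o['ee_pos'],o['force'],o['time_s'])
from h import *
X=cloud(d,vision.camera_params("scene"));hsv=cv2.cvtColor(p,cv2.COLOR_RGB2HSV)
m=(cv2.inRange(hsv,(105,120,60),(125,255,255))>0)&(d>0)&(X[...,0]>.3)&(X[...,0]<.8)&(X[...,1]>0)&(X[...,2]>.06)
c,n,N=plane(X[m]);print(c,n,N,np.arccos(n[2]))
```

```text
[0.58335029 0.17061523 0.11988746] [-0.91635885 -0.14296167 -0.04106777] 5.95
[0.606776   0.16876939 0.12442891] [ 0.95016494 -0.31173796  0.00245772] 3318 1.5683386066608214
```

View pics/s2.png

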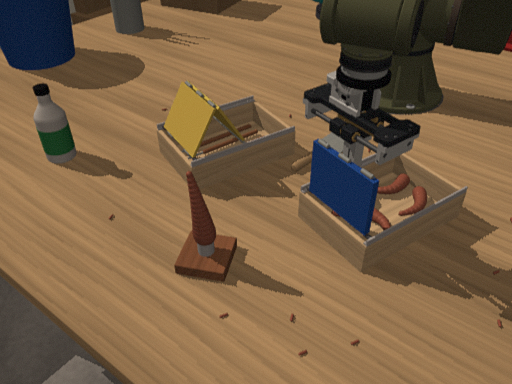

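The rear leaf measures 1.568 rad from the plane fit, and the picture shows it upright at (342,188). The force is still low, so I'll press on to the stop.

Call:
step_arm:
  steps:
    - {"x": -0.0015,"y": 0.0,"z": 0.0,"ax": 0.0,"ay": 0.0,"az": 0.0,"claw": 0.0}
    - {"x": -0.0015,"y": 0.0,"z": 0.0,"ax": 0.0,"ay": 0.0,"az": 0.0,"claw": 0.0}

```text
time_s: 6.12
ee_pos: [0.5836, 0.1706, 0.1198]
eef_rot: [-3.139, -0.021, 2.84]
force: [-21.3, 2.8, 8.7]
grip_width: 0.0007
```

Call:
step_arm:
  steps:
    - {"x": -0.001,"y": 0.0,"z": 0.0,"ax": 0.0,"ay": 0.0,"az": 0.0,"claw": 0.0}
    - {"x": -0.001,"y": 0.0,"z": 0.0,"ax": 0.0,"ay": 0.0,"az": 0.0,"claw": 0.0}

```text
time_s: 6.28
ee_pos: [0.583, 0.1706, 0.1199]
eef_rot: [-3.137, -0.026, 2.841]
force: [-9.4, 0.6, 3.2]
grip_width: 0.0003
```

The force rose to 21 N with no motion, so the cover is at its stop. Backing off slowly along tray -x, then up.

Call:
step_arm:
  steps:
    - {"x": 0.003,"y": 0.0,"z": 0.0,"ax": 0.0,"ay": 0.0,"az": 0.0,"claw": 0.0}
    - {"x": 0.006,"y": 0.0,"z": 0.0,"ax": 0.0,"ay": 0.0,"az": 0.0,"claw": 0.0}
    - {"x": 0.015,"y": 0.0,"z": 0.0,"ax": 0.0,"ay": 0.0,"az": 0.0,"claw": 0.0}
    - {"x": 0.025,"y": 0.0,"z": 0.0,"ax": 0.0,"ay": 0.0,"az": 0.0,"claw": 0.0}
    - {"x": 0.03,"y": 0.0,"z": 0.0,"ax": 0.0,"ay": 0.0,"az": 0.0,"claw": 0.0}

```text
time_s: 6.7
ee_pos: [0.5076, 0.1935, 0.1216]
eef_rot: [-3.138, -0.023, 2.838]
force: [0.7, 1.1, 1.2]
grip_width: 0.0007
```

Call:
step_arm:
  steps:
    - {"x": 0.03,"y": 0.0,"z": -0.01,"ax": 0.0,"ay": 0.0,"az": 0.0,"claw": 0.0}
    - {"x": 0.03,"y": 0.0,"z": -0.02,"ax": 0.0,"ay": 0.0,"az": 0.0,"claw": 0.0}
    - {"x": 0.02,"y": 0.0,"z": -0.03,"ax": 0.0,"ay": 0.0,"az": 0.0,"claw": 0.0}
    - {"x": 0.0,"y": 0.0,"z": -0.02,"ax": 0.0,"ay": 0.0,"az": 0.0,"claw": 0.0}
    - {"x": 0.0,"y": 0.0,"z": 0.0,"ax": 0.0,"ay": 0.0,"az": 0.0,"claw": 0.0}

```text
time_s: 7.12
ee_pos: [0.4236, 0.2191, 0.2058]
eef_rot: [-3.138, -0.023, 2.841]
force: [-0.3, -0.2, 1.1]
grip_width: 0.0002
```

Run:
```python
from station import ctrl,vision
from h import *
o=ctrl.get_obs(); print(o['ee_pos'],o['force'],o['time_s'])
for n in("scene","top"):
    p,d=vision.camera(n); cv2.imwrite(f"pics/{n}3.png",p[...,::-1])
    X=cloud(d,vision.camera_params(n));hsv=cv2.cvtColor(p,cv2.COLOR_RGB2HSV)
    m=(cv2.inRange(hsv,(105,120,60),(125,255,255))>0)&(d>0)&(X[...,0]>.3)&(X[...,0]<.8)&(X[...,1]>0)&(X[...,2]>.06)
    c,nn,N=plane(X[m]);print(n,c,nn,N,np.arccos(nn[2]))
```

```text
[0.42356459 0.21906919 0.20577318] [-0.34093318 -0.18829467  1.11155843] 7.1167
scene [0.60675648 0.16841002 0.12446361] [ 9.49885244e-01 -3.12597972e-01  7.29108869e-04] 3307 1.5700672178614261
top [0.59296048 0.14882733 0.16479836] [ 0.9265881  -0.37026031  0.06589232] 217 1.5048562344353833
```

View pics/scene3.png

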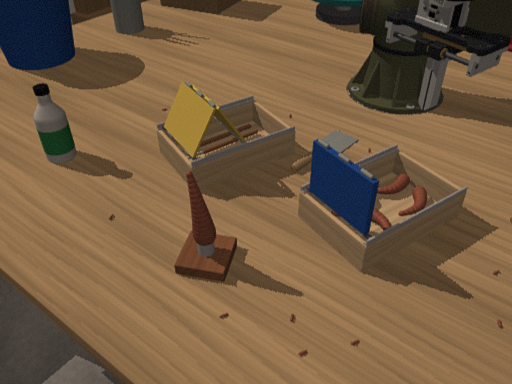

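View pics/top3.png

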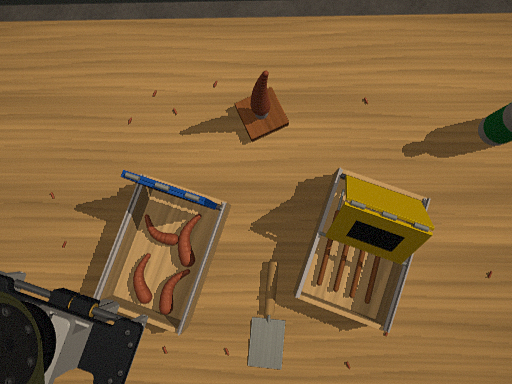

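The blue leaves stand upright and flat together: a thin strip at (122,173)–(220,205) in the top view, and the slope measures 1.570 rad. Yellow and the maquette are at the same pixels as at the start, and the arm is clear.

```bash
python3 -c "
from station import ticket; print(ticket.hand_in())"
```

```text
the job is handed in; nothing more can be done
None
```

The blue tray is open: both blue leaves stand upright, folded flat against each other. I pushed the front leaf with closed fingers until it hit its stop, backed off, and handed the job in with the arm clear of everything at about 7.2 s.

- **Slope:** the last scene view gave 1.570 rad, which matches the stop. A fit on the top view gave 1.505, but it had only 217 edge-on pixels, so I gave it little weight.
- **Force:** the highest force I read was about 23 N, pressing against the stop. That is well above the suggested 1 to 6 N for the push, but below the 40 N limit. Readings came only at the end of each move.
- **Yellow cover and horn:** both sit at the same place in the first and last pictures. I compared these by eye, not by a numeric fit.

The first move call was refused before anything moved, so it cost no time.

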